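Fit the new bearing that stands behind the bottles in the service caddy

TASK

The new ball bearing lies low between the brown solvent bottle and the aerosol can in the blue service caddy, so first stand both of them upright in the yellow spill tray to get at it. Take the red dust cover off the aluminium bearing block, seat the bearing flat and fully home in the bore, and put the cover back on squarely over it. Then return the bottle and the can upright to the caddy, each to the very pocket it came from, without knocking either over and without shifting the tape measure or the gear.

Things in the scene. Friction and masses are not known exactly. Their poses are not given: they have to be found in the camera images.
- solvent: amber-brown solvent bottle with a cap, standing in one of the caddy's two pockets. Round, 67 mm across, straight-sided up to 110 mm above its base, then a sloping shoulder; cap's top at 171 mm; 0.2 to 0.45 kg. Grip the body across just under the shoulder (pads about 100 to 110 mm up), so that the cap stays clear of the palm. Origin: centre of the base; z up.
- spray: grey and white aerosol can, standing in the caddy's other pocket. Round, 66 mm across, straight-sided up to 153 mm above its base, then a dome; cap's top at 214 mm; 0.2 to 0.4 kg. Grip the body across just under the dome (pads about 143 to 153 mm up). Origin: centre of the base; z up.
- bearing: the new steel ball bearing, a ring 47 mm across and 14 mm high, lying flat in a shallow recess (3 mm deep, 53 mm across) on the wooden seat in the middle of the caddy, between bottle and can; 0.1 kg. Its hole is solid to touch: grip it across the outside by its upper half. Origin: centre of its underside; z up.
- cover: red plastic dust cover lying over the block's bore: round cap 76 mm across, 13 mm high, with an upright knob in the middle (28 mm across, from 13 to 37 mm above the underside); 0.05 kg. Hollow underneath (64 mm across, 9 mm deep) to go over the seated bearing. Free bench to set it down: 100 mm from the block's centre on its -x side. Origin: centre of its underside; z up.
- caddy: blue sheet-steel service caddy, fixed; open box 90 (its x) by 240 mm (its y), walls 3 mm thick, 40 mm high. Along its y: a bottle pocket (84 x 84 mm inside, centre at y = +75 mm, floor 3 mm up), the wooden bearing seat (60 mm wide, top 43 mm up, bearing rests at 40 mm), the other pocket (y = -75 mm). The bottles start nearer the seat, at y = +/-70 to 73 mm. Origin: centre of the underside.
- tray: yellow shallow spill tray fixed to the bench, 114 mm (its x) by 224 mm (its y), rim 10 mm high and 2 mm thick, floor 2 mm up; empty at the start, it has room for both bottles side by side along its y (for instance at y = +52 and -52 mm). Origin: centre of the underside.
- block: aluminium bearing block, fixed: 88 x 88 mm, top face 30 mm up; its -x side looks to the near edge of the bench. In its top is a round blind bore 55 mm across, 7 mm deep, 5 mm chamfer; the floor is 23 mm up, so a seated bearing stands 7 mm proud. The red cover hides the bore at the start. Origin: centre of the underside, on the bore's axis.
- tape: bystander: yellow and black tape measure, 62 x 77 x 35 mm, lying loose on the bench to the left of the flat black case. Leave it alone. Origin: centre of its underside.
- gear: bystander: small grey steel gear wheel, 62 mm across, 20 mm high, lying loose on the bench behind the black case. Leave it alone. Origin: centre of its underside.

How it is judged:
On the way, in this order (a step that is already met when the one before it is completed fails the run):
1. the solvent bottle and the aerosol can both stand upright in the yellow tray (x of solvent in the frame of tray between -0.03 and 0.03 m and y of solvent in the frame of tray between -0.085 and 0.085 m and z of solvent in the frame of tray between -0.003 and 0.007 m and angle between each of solvent, spray's own z axis and vertical below 0.1 rad and x of spray in the frame of tray between -0.03 and 0.03 m and y of spray in the frame of tray between -0.085 and 0.085 m and z of spray in the frame of tray between -0.003 and 0.007 m), for 0.2 s.
2. the bearing lies fully home in the block's bore (horizontal distance between bearing and block below 0.006 m and z of bearing in the frame of block between 0.02 and 0.0255 m), for 0.2 s.
At the end, for the whole second after the job is handed in: bearing fully home in the bore (6 mm of the axis, 3 mm in height); cover flat on the block over it (10 mm, 2.5 mm in height, 0.06 rad); bottle and can upright (0.08 rad) in their own pockets, within 22 mm of where each stood at the start; all at rest (all of step 2 and horizontal distance between cover and block below 0.01 m and z of cover in the frame of block between 0.0275 and 0.0325 m and angle between cover's own z axis and vertical below 0.06 rad and distance of each of solvent, spray from where it was at the start of the episode below 0.022 m and angle between each of solvent, spray's own z axis and vertical below 0.08 rad and linear speed of each of solvent, spray, bearing, cover below 0.02 m/s); the robot touches nothing.
It fails at once if the solvent bottle is knocked over (angle between solvent's own z axis and vertical above 0.6 rad).
It fails at once if the aerosol can is knocked over (angle between spray's own z axis and vertical above 0.6 rad).
It fails at once if the tape measure is shifted by over 20 mm (distance of tape from where it was at the start of the episode above 0.02 m).
It fails at once if the gear is shifted by over 20 mm (distance of gear from where it was at the start of the episode above 0.02 m).
It also fails if it takes over 128 s, if anything falls off the work surface, if the arm or the gripper's body presses on something with over 40 N, if the wrist force passes 120 N, or if a joint passes its speed limit or range.

ROBOT

A 6-joint arm with a two-finger parallel gripper is mounted at the origin on a cart in front of the work surface, level with it; the furniture and walls round the work are solid. World frame = base frame: x ahead of the robot, y to its left, z up, the work surface at z = 0. Lengths are in m, angles in rad, forces in N, time in s.
With the tool pointing down it reaches from about 0.325 to 0.9 m from the base axis. Payload 6.1 kg.
Tool frame: the origin (TCP) lies midway between the tips of the shut fingers; the grasp point (between the pads) lies behind it (bot.grip_depth is the z of the grasp point in the tool frame, in m); z points along the fingers, y is the line along which they close (so a half turn about z gives the same grasp; the last joint's range is limited). The gripper opens to 85 mm and grips with 20 to 120 N. Pads are 22 mm wide; open, the fingers measure 114 mm over their backs; the gripper's body (76 mm by 85 mm) begins 54 mm behind the grasp point. The pads swing forward as they close: fully open they stand 13 mm farther back than shut.
Start: joints at [-1.281, 0.22, 1.526, -0, 1.395, -0.126], TCP at [0.252, -0.572, 0.231] pointing down, gripper open.
Joint ranges: [-2.98, 2.98], [-0.91, 2.08], [0.09, 2.57], [-1.24, 4.39], [0.2, 2.65], [-2.68, 2.68]. Speed limits (rad/s): [2.57, 2.57, 3.01, 3.14, 3.14, 3.14].

INTERFACE

Orientations are given as a rotation vector (axis times angle).
In Python, from plant import status, imaging, bot gives the robot as it stands. The module is installed in compiled form; this text tells all that it offers.
- The arm moves only by the tool arm_command, never from a script. Its argument "steps" is one flat list of numbers, 5 for each row, row after row: the shift along the tool's x, y, z in mm, then the turn about the tool's z in rad, then the opening, from 0 (shut) to 1 (fully open). In form: [x, y, z, twist, fingers, x, y, z, twist, fingers, ...]. A call has 1 to 10 rows; each row shifts and turns the commanded pose from where the row before left it, along the tool's axes as they then stand; what a row does not reach is not made up. A row lasts 1/8 s, in which the tool goes at most 62.5 mm and 10.7 degrees, less where a joint would pass 70% of its speed; a pose out of reach is approached as far as the arm can. A call with a gripper value outside its range is refused whole. The fingers move at their own pace and stop on an object; the grip force is fixed at half the most. Time passes only in rows, so rows that do not move let the fingers close. It gives the time, the measured TCP pose, the force, the opening and the grip force at its end, in the units of the state.
- status.get_state(): the state, without advancing time (a new reading comes with each control period).
- imaging.snapshot(name): name is "side" or "top"; returns the picture (420x560x3 uint8, red, green, blue); there is no depth.
- imaging.camera_model(name): a dict with "camera_matrix" (3x3 intrinsics, pixels), "k1" (the pictures are not rectified: a ray, as slopes to the right and down, at radius r is drawn at 1 + k1 r^2 times it, then the intrinsics apply), "eye" and "rotation" of the camera in the world. Camera axes: x right, y down, z forward; pixel columns grow to the right and rows downward; lengths in m; the calibration is good to about 2 mm. A picture is of the moment at which its call begins. camera_model takes no time and is no camera call.
- bot.sign_off(): hands the job in; it is judged then, once.
The state is a dict: "t": time; "joint_positions": joint angles; "qvel": joint speeds; "effort": joint torques, N m; "tcp_pos": TCP position; "ee_rot": TCP orientation; "contact_force": force on the tool from outside, world axes, zero at the start; "moment": the same for the moment, N m; "width": finger opening in m; "gripper_force": force on a finger pad.
Only numpy, scipy, OpenCV 4.12 (cv2) and the standard library are available. Lean on these libraries where they do the work, as an engineer would, in place of code of your own. Each camera call takes 0.05 s, during which the arm holds its last target. There are 200 camera calls.

## Working session

There is one attempt and no reset: what is moved stays moved. The work goes in short steps, Python scripts to look and compute and a tool call to move; the robot and the scene stay as the last step left them, time stands still between calls to the robot, and variables do not carry over. Pictures are saved under pics/ and viewed, at most 14 in all, crops included, and the job is handed in when it is done.

Besides the shell and the picture viewer there is one more tool, called after "Emit:" as name(argument=value, ...), one argument or row to a line, values as JSON. arm_command: Moves the arm, as the interface text tells. Its arguments: {"type":"object","properties":{"steps":{"type":"array"}},"required":["steps"]}

```bash
mkdir -p pics
python3 - <<'E'
from plant import status, imaging, bot
import cv2
s=status.get_state(); print({k:s[k] for k in ('t','tcp_pos','ee_rot','width')},bot.grip_depth)
for n in('side','top'):
    im=imaging.snapshot(n); cv2.imwrite(f'pics/{n}0.png',im[:,:,::-1]); print(n,imaging.camera_model(n))
E
```

```text
{'t': 0.0, 'tcp_pos': array([ 0.25227345, -0.57117006,  0.23020679]), 'ee_rot': array([-3.07205558e+00, -6.48029982e-01,  2.58848540e-04]), 'width': 0.08532499790940277} -0.0187
side {'camera_matrix': array([[541.2132296 ,   0.        , 281.68865083],
       [  0.        , 541.2132296 , 210.94848375],
       [  0.        ,   0.        ,   1.        ]]), 'k1': -0.06992795947374797, 'eye': array([ 0.07919206, -1.36418081,  0.68344216]), 'rotation': array([-1.97773073,  0.3505162 , -0.2264048 ])}
top {'camera_matrix': array([[388.84134021,   0.        , 277.69484541],
       [  0.        , 388.84134021, 204.06399349],
       [  0.        ,   0.        ,   1.        ]]), 'k1': 0.03549570621105014, 'eye': array([ 0.44520199, -0.07094804,  1.21853207]), 'rotation': array([-2.15376729,  2.21359829, -0.09136596])}
```

View pics/side0.png

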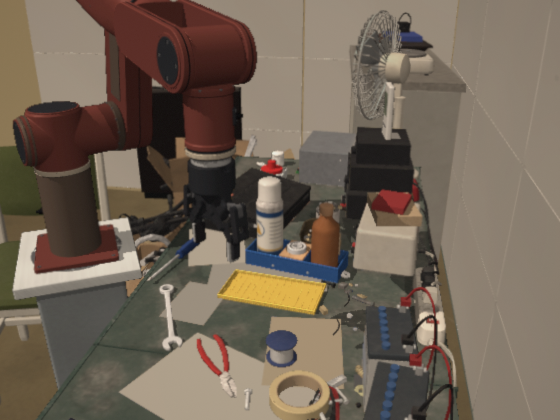

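View pics/top0.png

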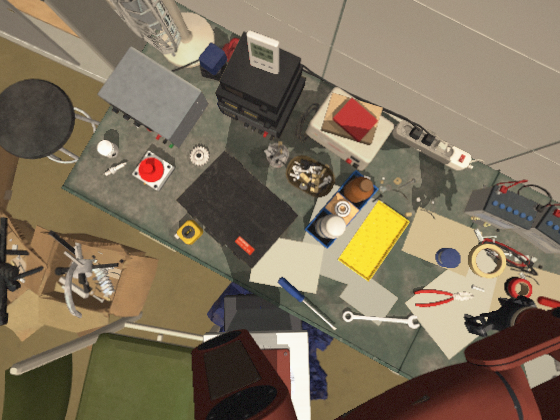

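The side view shows the can (269,215) and the bottle (326,238) in the caddy, with the tray in front at (273,291) and the red knob at (272,167). In the top view the caddy is at about (343,208), the tray at (374,240), the cover and block at (152,170), the tape at (188,232) and the gear at (199,155).

```bash
cat > h.py <<'E'
import numpy as np, cv2
from scipy.spatial.transform import Rotation as R
from plant import status, imaging, bot
CM={n:imaging.camera_model(n) for n in('side','top')}
def proj(n,p):
    c=CM[n]; q=R.from_rotvec(c['rotation']).inv().apply(np.atleast_2d(p)-c['eye'])
    s=q[:,:2]/q[:,2:]; s=s*(1+c['k1']*(s**2).sum(1,keepdims=True))
    return s@np.diag(np.diag(c['camera_matrix'])[:2])+c['camera_matrix'][:2,2]
def rays(n,uv):
    c=CM[n]; uv=np.atleast_2d(uv).astype(float)
    d=(uv-c['camera_matrix'][:2,2])/c['camera_matrix'][0,0]; s=d.copy()
    for _ in range(20): s=d/(1+c['k1']*(s**2).sum(1,keepdims=True))
    return c['eye'],R.from_rotvec(c['rotation']).apply(np.c_[s,np.ones(len(s))])
def onz(n,uv,z):
    e,d=rays(n,uv); return (e+d*((z-e[2])/d[:,2])[:,None])
def tri(us,ut):
    (a,b),(c,d)=rays('side',us),rays('top',ut); b,d=b[0],d[0]
    k=np.linalg.lstsq(np.c_[b,-d],c-a,rcond=None)[0]; p,q=a+k[0]*b,c+k[1]*d
    return (p+q)/2,np.linalg.norm(p-q)
def snap(n,f=None):
    im=imaging.snapshot(n)[:,:,::-1].copy()
    if f: cv2.imwrite(f'pics/{f}.png',im)
    return im
def blob(im,lo,hi,roi):
    x0,y0,x1,y1=roi; m=cv2.inRange(cv2.cvtColor(im,cv2.COLOR_BGR2HSV),np.array(lo),np.array(hi))
    k=np.zeros_like(m);k[y0:y1,x0:x1]=m[y0:y1,x0:x1]
    cs=cv2.findContours(k,cv2.RETR_EXTERNAL,cv2.CHAIN_APPROX_NONE)[0]
    return max(cs,key=cv2.contourArea)
def crop(im,x0,y0,x1,y1,f,s=5):
    cv2.imwrite(f'pics/{f}.png',cv2.resize(im[y0:y1,x0:x1],None,fx=s,fy=s,interpolation=cv2.INTER_CUBIC))
E
python3 - <<'E'
from h import *
t=cv2.imread('pics/top0.png'); s=cv2.imread('pics/side0.png')
c=blob(t,(22,120,120),(34,255,255),(320,180,430,300))
w=onz('top',c.reshape(-1,2),.010)
r=cv2.minAreaRect((w[:,:2]*1000).astype(np.float32)); print('tray',r)
# side check of tray at z=.01
c=blob(s,(20,100,100),(34,255,255),(200,260,340,320)); print('tray side',cv2.minAreaRect((onz('side',c.reshape(-1,2),.01)[:,:2]*1000).astype(np.float32)))
c=blob(t,(0,150,120),(8,255,255),(130,150,175,190)); print('cover top px',cv2.minEnclosingCircle(c),cv2.boundingRect(c))
c=blob(s,(0,150,80),(8,255,255),(250,150,300,185)); print('cover side',cv2.boundingRect(c))
a=np.full((400,800,3),0,np.uint8)
a[:, :400]=cv2.resize(t[160:260,295:395],(400,400),interpolation=cv2.INTER_CUBIC)
a[:,400:]=cv2.resize(s[175:285,240:350],(400,400),interpolation=cv2.INTER_CUBIC)
cv2.imwrite('pics/c1.png',a)
b=np.full((400,800,3),0,np.uint8)
b[:, :400]=cv2.resize(t[140:190,125:175],(400,400),interpolation=cv2.INTER_CUBIC)
b[:,400:]=cv2.resize(s[145:195,245:295],(400,400),interpolation=cv2.INTER_CUBIC)
cv2.imwrite('pics/c2.png',b)
E
```

```text
tray ((420.84722900390625, -371.70947265625), (117.97522735595703, 227.49380493164062), 53.013973236083984)
tray side ((415.46575927734375, -382.8486022949219), (131.09170532226562, 227.53573608398438), 53.315303802490234)
cover top px ((150.53448486328125, 169.12069702148438), 12.524149894714355) (139, 158, 25, 24)
cover side (261, 160, 21, 15)
```

View pics/c1.png

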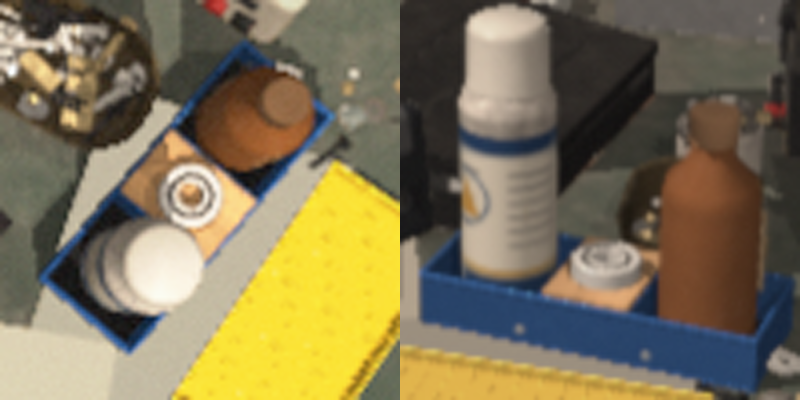

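View pics/c2.png

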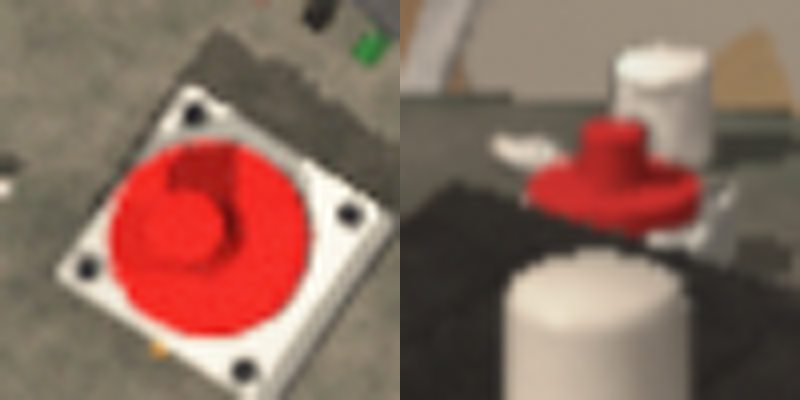

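In the crops, the top view has the can cap at about (335.4,225.4), the bottle cap at (366.4,185.4), the bearing at (342.2,207.9) and the knob at (147.6,168.2). In the side view they are at (269.3,181.5), (326.6,204.9), (296.6,245.6) and (271.4,160.5).

Run:
```python
from h import *
np.set_printoptions(precision=4,suppress=True)
P={'can cap .214':((269.3,181.5),(335.4,225.4)),'bottle cap .171':((326.6,204.9),(366.4,185.4)),'bearing top .054':((296.6,245.6),(342.2,207.9)),'knob .067':((271.4,160.5),(147.6,168.2))}
Z=[.214,.171,.054,.067]
for (k,(a,b)),z in zip(P.items(),Z): print(k,*tri(a,b),'top@z',onz('top',b,z)[0],'side@z',onz('side',a,z)[0])
q=onz('top',[(356.5,170.4),(377.9,188.4),(326.7,247.2),(305.2,229.6)],.04)
print('caddy',q,q.mean(0),np.degrees(np.arctan2(*(q[0]-q[3])[1::-1])),np.degrees(np.arctan2(*(q[1]-q[2])[1::-1])),np.linalg.norm(q-np.roll(q,1,0),axis=1))
t=cv2.imread('pics/top0.png'); c=blob(t,(0,150,120),(8,255,255),(130,150,175,190)).reshape(-1,2)
w=onz('top',c,.043); print('cover @.043',cv2.minEnclosingCircle((w[:,:2]*1e3).astype(np.float32)), cv2.fitEllipse((w[:,:2]*1e3).astype(np.float32)))
# black dots / block corners
b=onz('top',np.array([(187,85),(388,213),(60,272),(262,405)])/8+[124.6,139.6],.03); print('block',b[:,:2],b.mean(0))
print('tape,gear',onz('top',(188,232),.035),onz('top',(199,155),.02))
```

```text
can cap .214 [ 0.4654 -0.2256  0.2086] 0.0010808765599105118 top@z [ 0.4648 -0.2246  0.214 ] side@z [ 0.4616 -0.2387  0.214 ]
bottle cap .171 [ 0.5729 -0.3199  0.1704] 0.0026515290960310244 top@z [ 0.5716 -0.3192  0.171 ] side@z [ 0.5738 -0.321   0.171 ]
bearing top .054 [ 0.5199 -0.2723  0.0489] 0.0004069868944050608 top@z [ 0.5198 -0.2715  0.054 ] side@z [ 0.5162 -0.281   0.054 ]
knob .067 [0.6545 0.3069 0.0631] 0.0013507164901151428 top@z [0.6531 0.3058 0.067 ] side@z [0.6516 0.2964 0.067 ]
caddy [[ 0.6344 -0.3221  0.04  ]
 [ 0.5772 -0.3848  0.04  ]
 [ 0.4034 -0.2224  0.04  ]
 [ 0.458  -0.1594  0.04  ]] [ 0.5183 -0.2722  0.04  ] -42.69830615379167 -43.05564770271858 [0.24   0.0848 0.2379 0.0833]
cover @.043 ((654.7716064453125, 304.65350341796875), 38.323246002197266) ((653.6033935546875, 304.6297607421875), (70.54808044433594, 73.2148208618164), 140.72344970703125)
block [[0.7157 0.3165]
 [0.664  0.2401]
 [0.6443 0.365 ]
 [0.591  0.2885]] [0.6538 0.3025 0.03  ]
tape,gear [[0.4607 0.1953 0.035 ]] [[0.6992 0.1622 0.02  ]]
```

```bash
cat >> h.py <<'E'
def to(p):
    """remaining tool-axis shift in mm to world TCP p"""
    s=status.get_state(); Rt=R.from_rotvec(s['ee_rot']); y=Rt.apply([0,1,0])
    print('t',round(s['t'],2),'tcp',s['tcp_pos'].round(4),'yaw of y',np.degrees(np.arctan2(y[1],y[0])).round(1),'w',round(s['width'],4),'F',s['contact_force'].round(1),'grip',np.round(s['gripper_force'],1))
    print('shift mm',(Rt.inv().apply(np.array(p)-s['tcp_pos'])*1000).round(1))
E
python3 - <<'E'
from h import *
s=cv2.imread('pics/side0.png'); s2=cv2.resize(s[120:270,160:290],None,fx=4,fy=4,interpolation=cv2.INTER_CUBIC)
p=np.array([.2523,-.5712,.2302])
for dz,c in((0,(0,255,0)),(.0187,(0,255,255)),(.0727,(255,255,0))):
    u=(proj('side',p+[0,0,dz])[0]-[160,120])*4; print(u); cv2.circle(s2,tuple(int(v) for v in u),4,c,-1)
cv2.imwrite('pics/g.png',s2); to((0.572,-.3195,.27))
for dst in ((.5720,-.3195),(.4648,-.2246)):
    print(dst)
E
```

```text
[225.61190967 542.72423817]
[223.38604719 504.00268038]
[216.80728284 388.28774308]
t 0.1 tcp [ 0.2523 -0.5712  0.2303] yaw of y -66.2 w 0.0851 F [ 0.7 -0.3 -0.2] grip 0.0
shift mm [ 394.2 -101.2  -39.4]
(0.572, -0.3195)
(0.4648, -0.2246)
```

View pics/g.png

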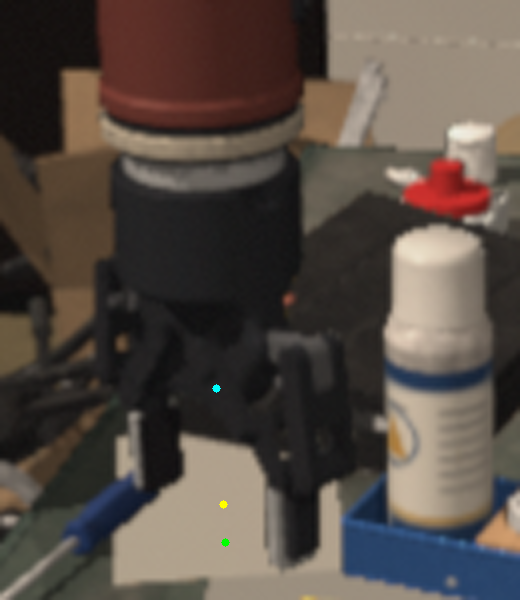

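The crop shows the open fingers with tips at about (160,485) and (295,565), so they hang some 8–10 mm above the TCP. I'll move above the bottle, come down slowly and watch the palm clearance.

Emit:
arm_command(
  steps=[0, 0, -60, 0, 1, 50, -12, 0, 0, 1, 55, -15, 0, 0, 1, 55, -15, 0, 0, 1, 55, -15, 0, 0, 1, 55, -15, 0, 0, 1, 55, -14, 0, 0, 1, 50, -11, 0, 0, 1, 19, -4, 0, 0, 1, 0, 0, 0, 0, 1],
)

```text
t: 1.35
tcp_pos: [0.5724, -0.3195, 0.2906]
ee_rot: [-3.073, -0.651, 0.002]
contact_force: [-0.8, -0.2, 0.5]
width: 0.0855
gripper_force: 0.0
```

Run:
```python
from h import *
to((0.572,-.3195,.11))
s=status.get_state(); Rt=R.from_rotvec(s['ee_rot'])
im=snap('side','s1')
x0,y0=230,60; a=cv2.resize(im[y0:y0+190,x0:x0+150],None,fx=3,fy=3,interpolation=cv2.INTER_CUBIC)
for P,c in(([(sx*.0425,sy*.038,-.0727) for sx,sy in((1,1),(1,-1),(-1,-1),(-1,1))],(255,255,0)),([(0,.0425,-.013),(0,-.0425,-.013)],(0,255,255)),([(0,0,0)],(0,255,0))):
    for u in proj('side',s['tcp_pos']+Rt.apply(P)): cv2.circle(a,tuple(int(v) for v in (u-[x0,y0])*3),3,c,-1)
cv2.imwrite('pics/s1c.png',a)
```

```text
t 1.35 tcp [ 0.5724 -0.3195  0.2906] yaw of y -66.1 w 0.0855 F [-0.8 -0.2  0.5] grip 0.0
shift mm [ -0.2  -0.  180.6]
```

View pics/s1c.png

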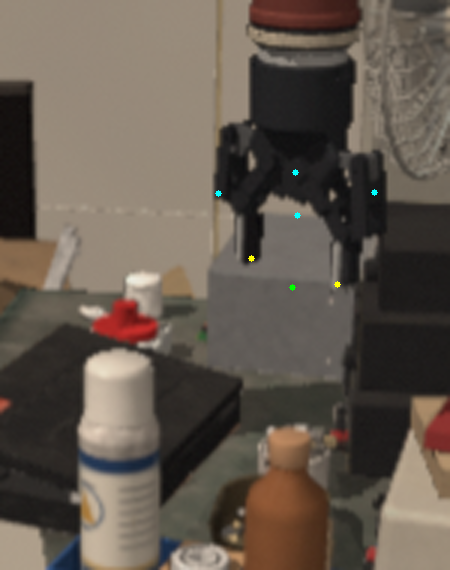

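The yellow marks (13 mm behind the TCP) sit right on the finger tips at (251,260) and (337,284), and the cap is straight below at (291,440). The palm centre is at about (296,195), which agrees with 54 mm behind the grasp point. I'll come down and feel for contact.

Emit:
arm_command(
  steps=[0, 0, 40, 0, 1, 0, 0, 40, 0, 1, 0, 0, 40, 0, 1, 0, 0, 30, 0, 1, 0, 0, 15, 0, 1, 0, 0, 8, 0, 1, 0, 0, 0, 0, 1],
)

```text
t: 2.28
tcp_pos: [0.572, -0.3209, 0.1188]
ee_rot: [3.074, 0.647, 0.0]
contact_force: [-0.6, 1.1, -0.2]
width: 0.0856
gripper_force: 0.0
```

Emit:
arm_command(
  steps=[0, 0, 3, 0, 1, 0, 0, 0, 0, 1],
)

```text
t: 2.52
tcp_pos: [0.5725, -0.3204, 0.1161]
ee_rot: [3.073, 0.648, 0.001]
contact_force: [0.4, 0.6, -0.3]
width: 0.0855
gripper_force: 0.0
```

Emit:
arm_command(
  steps=[0, 0, 3, 0, 1, 0, 0, 0, 0, 1],
)

```text
t: 2.78
tcp_pos: [0.572, -0.32, 0.1121]
ee_rot: [-3.074, -0.649, 0.0]
contact_force: [-0.0, -0.5, -0.3]
width: 0.0856
gripper_force: 0.0
```

Emit:
arm_command(
  steps=[0, 0, 3, 0, 1, 0, 0, 3, 0, 1, 0, 0, 0, 0, 1],
)

```text
t: 3.15
tcp_pos: [0.5718, -0.32, 0.1057]
ee_rot: [-3.073, -0.648, 0.001]
contact_force: [1.5, 0.4, -0.2]
width: 0.086
gripper_force: 0.0
```

Emit:
arm_command(
  steps=[0, 0, 2, 0, 1, 0, 0, 0, 0, 1],
)

```text
t: 3.4
tcp_pos: [0.572, -0.3201, 0.1041]
ee_rot: [-3.074, -0.648, 0.0]
contact_force: [0.0, -0.1, -0.2]
width: 0.0855
gripper_force: 0.0
```

Emit:
arm_command(
  steps=[0, 0, 2, 0, 1, 0, 0, 0, 0, 1],
)

```text
t: 3.65
tcp_pos: [0.572, -0.3201, 0.1021]
ee_rot: [-3.074, -0.648, 0.0]
contact_force: [0.2, -1.2, 0.7]
width: 0.0851
gripper_force: 0.0
```

Emit:
arm_command(
  steps=[0, 0, 2, 0, 1, 0, 0, 0, 0, 1],
)

```text
t: 3.9
tcp_pos: [0.5719, -0.3201, 0.1001]
ee_rot: [-3.074, -0.648, 0.0]
contact_force: [-0.0, 0.4, -0.4]
width: 0.0855
gripper_force: 0.0
```

Emit:
arm_command(
  steps=[0, 0, 2, 0, 1, 0, 0, 0, 0, 1],
)

```text
t: 4.15
tcp_pos: [0.5719, -0.3201, 0.098]
ee_rot: [-3.074, -0.648, 0.0]
contact_force: [1.5, 0.2, -0.4]
width: 0.0854
gripper_force: 0.0
```

Emit:
arm_command(
  steps=[0, 0, 2, 0, 1, 0, 0, 0, 0, 1],
)

```text
t: 4.4
tcp_pos: [0.5719, -0.3201, 0.096]
ee_rot: [-3.074, -0.648, 0.0]
contact_force: [-0.1, 0.0, -0.6]
width: 0.0852
gripper_force: 0.0
```

Emit:
arm_command(
  steps=[0, 0, 2, 0, 1, 0, 0, 0, 0, 1],
)

```text
t: 4.65
tcp_pos: [0.5719, -0.3201, 0.094]
ee_rot: [-3.074, -0.648, 0.0]
contact_force: [0.2, -0.1, 0.0]
width: 0.0854
gripper_force: 0.0
```

Run:
```python
from h import *
to((0.572,-.3195,.09))
im=snap('side','s2'); crop(im,275,120,375,285,'s2c',4)
```

```text
t 4.65 tcp [ 0.5719 -0.3201  0.094 ] yaw of y -66.2 w 0.0854 F [ 0.2 -0.1  0. ] grip 0.0
shift mm [ 0.3 -0.5  4. ]
```

View pics/s2c.png

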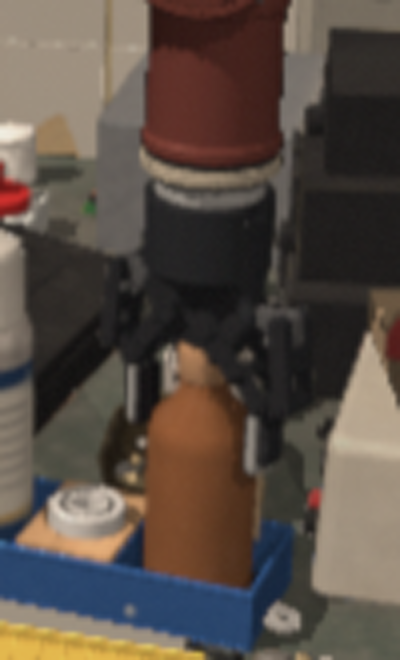

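The crop shows the bottle centred between the fingers, with the right tip at (258,470) below the shoulder line and the cap just under the palm. I'll grip here and lift.

Emit:
arm_command(
  steps=[0, 0, 0, 0, 0.5, 0, 0, 0, 0, 0.5, 0, 0, 0, 0, 0.5, 0, 0, 0, 0, 0.5, 0, 0, 0, 0, 0.5, 0, 0, 0, 0, 0.5],
)

```text
t: 5.45
tcp_pos: [0.5727, -0.3206, 0.0951]
ee_rot: [3.073, 0.648, 0.002]
contact_force: [1.6, -0.6, 5.8]
width: 0.0639
gripper_force: 67.0
```

Emit:
arm_command(
  steps=[0, 0, -5, 0, 0.5, 0, 0, -10, 0, 0.5, 0, 0, -15, 0, 0.5, 0, 0, -20, 0, 0.5, 0, 0, -20, 0, 0.5, 0, 0, 0, 0, 0.5],
)

```text
t: 6.2
tcp_pos: [0.5737, -0.3214, 0.168]
ee_rot: [3.07, 0.648, 0.006]
contact_force: [1.1, -1.1, -2.5]
width: 0.0642
gripper_force: 66.5
```

Run:
```python
from h import *
u=np.array([np.cos(np.radians(-37)),np.sin(np.radians(-37))]); c=np.array([.4208,-.3717])
for k in(1,-1): print(c+k*.058*u)
to([*(c+.058*u),.165])
im=snap('side','s3'); b=blob(im,(5,100,40),(18,255,200),(270,120,400,290)); print(cv2.boundingRect(b),cv2.fitEllipse(b))
```

```text
[ 0.46712086 -0.40660527]
[ 0.37447914 -0.33679473]
t 6.2 tcp [ 0.5737 -0.3214  0.168 ] yaw of y -66.2 w 0.0642 F [ 1.1 -1.1 -2.5] grip 66.5
shift mm [-131.9   34.9    2.8]
(299, 176, 43, 84) ((322.904052734375, 225.4131622314453), (33.054481506347656, 91.54389190673828), 8.466803550720215)
```

Run:
```python
from h import *
for f in('side0','s3'):
    im=cv2.imread(f'pics/{f}.png'); b=blob(im,(5,100,40),(18,255,200),(270,120,400,290)); x,y,w,h=cv2.boundingRect(b)
    m=np.zeros(im.shape[:2],np.uint8); cv2.drawContours(m,[b],-1,255,-1)
    L=[]
    for r in range(y+h-50,y+h-12,4):
        q=np.flatnonzero(m[r]); L.append((r,q.min(),q.max()))
    L=np.array(L); print(f,(x,y,w,h),'slopes',np.polyfit(L[:,0],L[:,1],1)[0],np.polyfit(L[:,0],L[:,2],1)[0]); print(L.tolist())
```

```text
side0 (299, 203, 42, 64) slopes -0.16515151515151305 0.11818181818181642
[[217, 319, 332], [221, 306, 335], [225, 305, 339], [229, 303, 339], [233, 305, 339], [237, 311, 339], [241, 304, 340], [245, 307, 339], [249, 307, 338], [253, 304, 338]]
s3 (299, 176, 43, 84) slopes -0.16212121212121233 -0.10303030303030113
[[210, 313, 341], [214, 313, 341], [218, 313, 341], [222, 309, 341], [226, 309, 340], [230, 313, 340], [234, 312, 339], [238, 311, 339], [242, 305, 340], [246, 307, 336]]
```

Emit:
arm_command(
  steps=[-12, 3, 0, 0, 0.5, -25, 7, 0, 0, 0.5, -30, 8, 0, 0, 0.5, -30, 8, 0, 0, 0.5, -24, 6, 0, 0, 0.5, -11, 3, 0, 0, 0.5, 0, 0, 20, 0, 0.5, 0, 0, 25, 0, 0.5, 0, 0, 15, 0, 0.5, 0, 0, 5, 0, 0.5],
)

```text
t: 7.5
tcp_pos: [0.4651, -0.4041, 0.097]
ee_rot: [-3.071, -0.649, 0.002]
contact_force: [1.3, 0.0, -2.8]
width: 0.0643
gripper_force: 66.6
```

Emit:
arm_command(
  steps=[0, 0, 3, 0, 0.5, 0, 0, 0, 0, 0.5],
)

```text
t: 7.75
tcp_pos: [0.4659, -0.4058, 0.0969]
ee_rot: [3.073, 0.649, 0.001]
contact_force: [-0.1, 0.3, -1.9]
width: 0.0639
gripper_force: 66.6
```

Emit:
arm_command(
  steps=[0, 0, 2, 0, 0.5, 0, 0, 0, 0, 0.5],
)

```text
t: 8.0
tcp_pos: [0.4656, -0.4057, 0.0946]
ee_rot: [3.073, 0.648, 0.0]
contact_force: [-0.8, -1.3, -2.4]
width: 0.0638
gripper_force: 66.6
```

Emit:
arm_command(
  steps=[0, 0, 1.5, 0, 0.5, 0, 0, 0, 0, 0.5],
)

```text
t: 8.25
tcp_pos: [0.4659, -0.4058, 0.094]
ee_rot: [3.073, 0.648, 0.001]
contact_force: [-0.0, 1.6, 5.2]
width: 0.0642
gripper_force: 67.1
```

Emit:
arm_command(
  steps=[0, 0, 1.5, 0, 0.5, 0, 0, 0, 0, 0.5],
)

```text
t: 8.5
tcp_pos: [0.466, -0.4059, 0.094]
ee_rot: [3.073, 0.648, 0.001]
contact_force: [-4.8, 4.3, 14.1]
width: 0.0638
gripper_force: 68.2
```

Emit:
arm_command(
  steps=[0, 0, -1, 0, 0.6, 0, 0, 0, 0, 1, 0, 0, 0, 0, 1, 0, 0, 0, 0, 1, 0, 0, -10, 0, 1, 0, 0, -30, 0, 1, 0, 0, -60, 0, 1, 0, 0, -60, 0, 1, 0, 0, -40, 0, 1, 0, 0, 0, 0, 1],
)

```text
t: 9.75
tcp_pos: [0.467, -0.4072, 0.2985]
ee_rot: [3.066, 0.647, 0.008]
contact_force: [0.3, -0.0, -0.2]
width: 0.0852
gripper_force: 0.0
```

Run:
```python
from h import *
to((.4648,-.2246,.29))
im=snap('top','t4'); crop(im,290,150,430,290,'t4c',4)
```

```text
t 9.75 tcp [ 0.467  -0.4072  0.2985] yaw of y -66.2 w 0.0852 F [ 0.3 -0.  -0.2] grip 0.0
shift mm [  71.7 -168.     7.1]
```

View pics/t4c.png

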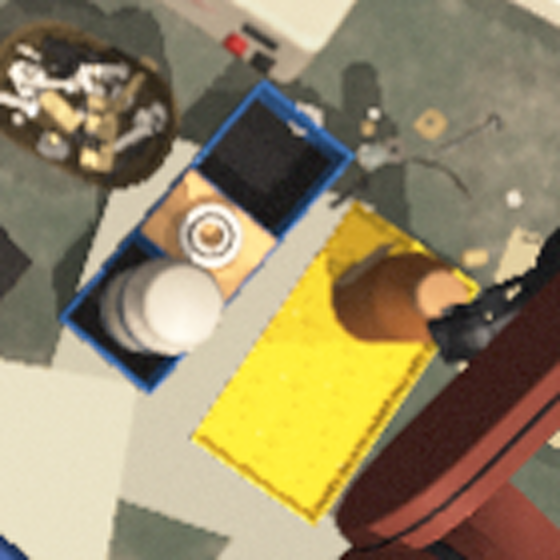

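The crop shows the bottle upright in the tray at about (385,297), its pocket empty at (265,160), the bearing at (211,236) and the can at (180,308). The can is next.

Emit:
arm_command(
  steps=[12, -28, 0, 0, 1, 20, -47, 0, 0, 1, 20, -47, 0, 0, 1, 14, -32, 0, 0, 1, 6, -14, 0, 0, 1, 0, 0, 50, 0, 1, 0, 0, 50, 0, 1, 0, 0, 35, 0, 1, 0, 0, 12, 0, 1, 0, 0, 0, 0, 1],
)

```text
t: 11.05
tcp_pos: [0.4631, -0.2229, 0.1447]
ee_rot: [-3.073, -0.648, 0.002]
contact_force: [-0.5, 0.0, -0.1]
width: 0.0854
gripper_force: 0.0
```

Emit:
arm_command(
  steps=[0, 0, 3, 0, 1, 0, 0, 0, 0, 1],
)

```text
t: 11.3
tcp_pos: [0.4642, -0.2234, 0.1436]
ee_rot: [3.072, 0.648, 0.003]
contact_force: [-0.2, 0.2, -0.4]
width: 0.0854
gripper_force: 0.0
```

Emit:
arm_command(
  steps=[0, 0, 3, 0, 1, 0, 0, 0, 0, 1],
)

```text
t: 11.55
tcp_pos: [0.4635, -0.2228, 0.1394]
ee_rot: [3.074, 0.649, 0.0]
contact_force: [-0.2, -0.2, -0.6]
width: 0.0856
gripper_force: 0.0
```

Emit:
arm_command(
  steps=[0, 0, 3, 0, 1, 0, 0, 0, 0, 1],
)

```text
t: 11.8
tcp_pos: [0.4632, -0.2226, 0.1359]
ee_rot: [-3.073, -0.648, 0.001]
contact_force: [-0.7, -0.2, 0.4]
width: 0.0852
gripper_force: 0.0
```

Emit:
arm_command(
  steps=[0.5, 2, 0, 0, 1, 0, 0, 0, 0, 0.5, 0, 0, 0, 0, 0.5, 0, 0, 0, 0, 0.5, 0, 0, 0, 0, 0.5, 0, 0, 0, 0, 0.5],
)

```text
t: 12.55
tcp_pos: [0.4654, -0.225, 0.1371]
ee_rot: [3.072, 0.648, 0.002]
contact_force: [1.6, -1.3, 4.8]
width: 0.0642
gripper_force: 67.7
```

Emit:
arm_command(
  steps=[0, 0, -5, 0, 0.5, 0, 0, -10, 0, 0.5, 0, 0, -15, 0, 0.5, 0, 0, -20, 0, 0.5, 0, 0, -20, 0, 0.5, 0, 0, 0, 0, 0.5],
)

```text
t: 13.3
tcp_pos: [0.4659, -0.2251, 0.2088]
ee_rot: [3.071, 0.648, 0.005]
contact_force: [-0.1, -0.2, -3.8]
width: 0.0642
gripper_force: 67.1
```

Run:
```python
from h import *
to((.3745,-.3368,.205))
im=snap('side','s5'); crop(im,210,80,350,290,'s5c',2.8)
```

```text
t 13.3 tcp [ 0.4659 -0.2251  0.2088] yaw of y -66.2 w 0.0642 F [-0.1 -0.2 -3.8] grip 67.1
shift mm [-128.7   65.2    3.8]
```

View pics/s5c.png

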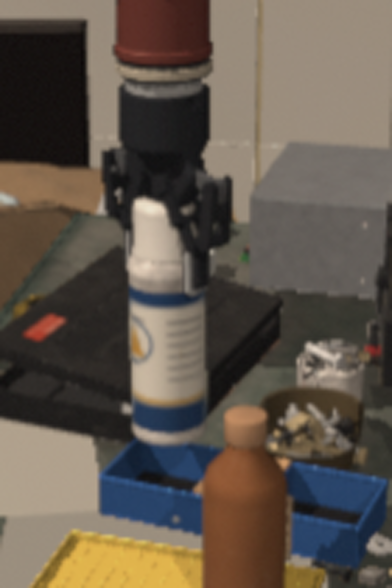

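The can hangs upright in the grip at (168,320), clear of the caddy. Next I set it in the tray's other half.

Emit:
arm_command(
  steps=[-11, 6, 0, 0, 0.5, -25, 13, 0, 0, 0.5, -29, 14, 0, 0, 0.5, -29, 14, 0, 0, 0.5, -23, 12, 0, 0, 0.5, -12, 6, 0, 0, 0.5, 0, 0, 20, 0, 0.5, 0, 0, 25, 0, 0.5, 0, 0, 15, 0, 0.5, 0, 0, 6, 0, 0.5],
)

```text
t: 14.6
tcp_pos: [0.3725, -0.3352, 0.139]
ee_rot: [-3.072, -0.648, 0.002]
contact_force: [0.3, 0.0, -4.0]
width: 0.0644
gripper_force: 67.2
```

Emit:
arm_command(
  steps=[0, 0, 3, 0, 0.5, 0, 0, 0, 0, 0.5],
)

```text
t: 14.85
tcp_pos: [0.3733, -0.3362, 0.1378]
ee_rot: [3.073, 0.649, 0.001]
contact_force: [-0.5, -0.9, -3.0]
width: 0.0646
gripper_force: 67.2
```

Emit:
arm_command(
  steps=[0, 0, 2, 0, 0.5, 0, 0, 0, 0, 0.5],
)

```text
t: 15.1
tcp_pos: [0.3735, -0.3365, 0.1361]
ee_rot: [3.072, 0.648, 0.001]
contact_force: [0.6, 0.1, -1.3]
width: 0.0643
gripper_force: 67.4
```

Emit:
arm_command(
  steps=[0, 0, 1.5, 0, 0.5, 0, 0, 0, 0, 0.5],
)

```text
t: 15.35
tcp_pos: [0.3739, -0.3366, 0.136]
ee_rot: [3.072, 0.648, 0.002]
contact_force: [-0.4, 3.2, 9.5]
width: 0.064
gripper_force: 68.6
```

Emit:
arm_command(
  steps=[0, 0, -1, 0, 0.6, 0, 0, 0, 0, 1, 0, 0, 0, 0, 1, 0, 0, 0, 0, 1, 0, 0, -10, 0, 1, 0, 0, -30, 0, 1, 0, 0, -50, 0, 1, 0, 0, -60, 0, 1, 0, 0, -30, 0, 1],
)

```text
t: 16.48
tcp_pos: [0.3738, -0.3369, 0.3198]
ee_rot: [3.069, 0.647, 0.004]
contact_force: [-0.9, -0.5, -0.7]
width: 0.0855
gripper_force: 0.0
```

Emit:
arm_command(
  steps=[15, -14, 0, 0, 1, 30, -28, 0, 0, 1, 36, -33, 0, 0, 1, 36, -33, 0, 0, 1, 36, -33, 0, 0, 1, 36, -33, 0, 0, 1, 36, -33, 0, 0, 1, 36, -33, 0, 0, 1, 36, -33, 0, 0, 1, 36, -33, 0, 0, 1],
)

```text
t: 17.73
tcp_pos: [0.5534, 0.081, 0.3133]
ee_rot: [-3.073, -0.649, 0.004]
contact_force: [1.1, -0.8, -0.7]
width: 0.0853
gripper_force: 0.0
```

Run:
```python
from h import *
to((.654,.3045,.15))
im=snap('top','t6')
c=blob(im,(22,120,120),(34,255,255),(320,180,430,300))
crop(im,300,180,420,300,'t6c',4)
```

```text
t 17.73 tcp [0.5534 0.081  0.3133] yaw of y -66.1 w 0.0853 F [ 1.1 -0.8 -0.7] grip 0.0
shift mm [ 182.8 -163.5  163.1]
```

View pics/t6c.png

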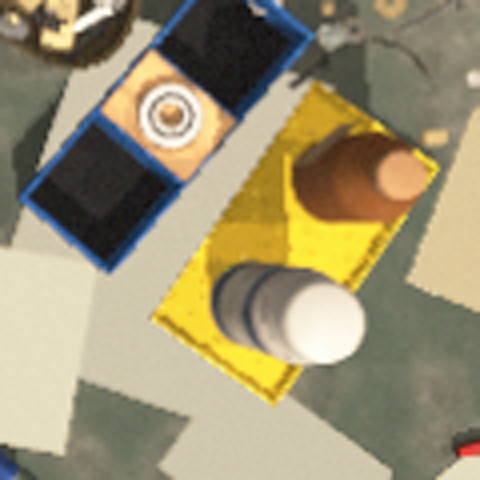

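The crop shows both bottles upright in the tray, with the bottle's cap at (403,173) and the can's cap at (325,320), and the caddy pockets empty. On to the cover.

Emit:
arm_command(
  steps=[36, -33, 0, 0, 1, 36, -33, 0, 0, 1, 36, -33, 0, 0, 1, 36, -32, 0, 0, 1, 25, -21, 0, 0, 1, 13, -11, 40, 0, 0.8, 0, 0, 50, 0, 0.8, 0, 0, 50, 0, 0.8, 0, 0, 30, 0, 0.8, 0, 0, 0, 0, 0.8],
)

```text
t: 19.02
tcp_pos: [0.6508, 0.3008, 0.1393]
ee_rot: [3.073, 0.649, -0.015]
contact_force: [-0.4, 0.3, 0.7]
width: 0.0682
gripper_force: 0.0
```

Run:
```python
from h import *
to((.654,.3045,.046))
c=np.array([.4208,-.3717]); th=np.radians(-37); u=np.array([np.cos(th),np.sin(th)]);v=np.array([-u[1],u[0]])
for p,z in(((400.3,222.8),.173),((380.8,259.6),.216)):
    w=onz('top',p,z)[0,:2]; print(w,'along',(w-c)@u,'across',(w-c)@v)
```

```text
t 19.02 tcp [0.6508 0.3008 0.1393] yaw of y -66.1 w 0.0682 F [-0.4  0.3  0.7] grip 0.0
shift mm [ 5.3 -2.  93.3]
[ 0.46796178 -0.40471696] along 0.05753517821368613 across 0.0020141528353039805
[ 0.37461317 -0.33639467] along -0.05813372509106077 across 0.0004001611918600344
```

Emit:
arm_command(
  steps=[4.5, -2, 30, 0, 0.8, 0, 0, 30, 0, 0.8, 0, 0, 20, 0, 0.8, 0, 0, 10, 0, 0.8, 0, 0, 3, 0, 0.8, 0, 0, 0, 0, 0.8],
)

```text
t: 19.77
tcp_pos: [0.6586, 0.305, 0.0529]
ee_rot: [-3.074, -0.648, -0.002]
contact_force: [-0.2, -0.1, 0.9]
width: 0.0686
gripper_force: 0.0
```

Emit:
arm_command(
  steps=[0, 0, 0, 0, 0.2, 0, 0, 0, 0, 0.2, 0, 0, 0, 0, 0.2, 0, 0, 0, 0, 0.2, 0, 0, 0, 0, 0.2, 0, 0, 0, 0, 0.2],
)

```text
t: 20.52
tcp_pos: [0.6586, 0.3049, 0.0529]
ee_rot: [-3.074, -0.648, -0.002]
contact_force: [-0.8, 0.6, 6.4]
width: 0.0252
gripper_force: 59.4
```

Emit:
arm_command(
  steps=[0, 0, -10, 0, 0.2, 0, 0, -20, 0, 0.2, 0, 0, -15, 0, 0.2, -10, -16, 0, 0, 0.2, -16, -26, 0, 0, 0.2, -16, -26, 0, 0, 0.2, -11, -17, 0, 0, 0.2, 0, 0, 20, 0, 0.2, 0, 0, 30, 0, 0.2, 0, 0, 17, 0, 0.2],
)

```text
t: 21.78
tcp_pos: [0.574, 0.3599, 0.0266]
ee_rot: [3.073, 0.648, -0.005]
contact_force: [-0.1, -0.2, -0.5]
width: 0.0248
gripper_force: 59.0
```

Emit:
arm_command(
  steps=[0, 0, 4, 0, 0.2, 0, 0, 0, 0, 0.2],
)

```text
t: 22.02
tcp_pos: [0.5756, 0.3609, 0.0258]
ee_rot: [3.074, 0.648, 0.0]
contact_force: [0.3, 0.6, -0.2]
width: 0.025
gripper_force: 59.0
```

Emit:
arm_command(
  steps=[0, 0, 2, 0, 0.2, 0, 0, 0, 0, 0.2],
)

```text
t: 22.28
tcp_pos: [0.5758, 0.3613, 0.0247]
ee_rot: [-3.074, -0.648, -0.002]
contact_force: [0.8, 0.1, -0.9]
width: 0.0245
gripper_force: 59.0
```

Emit:
arm_command(
  steps=[0, 0, 1.5, 0, 0.2, 0, 0, 0, 0, 0.2, 0, 0, 0, 0, 0.2],
)

```text
t: 22.65
tcp_pos: [0.5756, 0.3613, 0.0229]
ee_rot: [-3.074, -0.648, -0.002]
contact_force: [1.2, 0.4, 2.1]
width: 0.0245
gripper_force: 59.2
```

Emit:
arm_command(
  steps=[0, 0, 0, 0, 0.8, 0, 0, 0, 0, 0.8, 0, 0, 0, 0, 0.8, 0, 0, -30, 0, 1, 0, 0, -50, 0, 1, 0, 0, -60, 0, 1, 0, 0, -60, 0, 1, -20, 18, -40, 0, 1, -36, 33, 0, 0, 1, -36, 33, 0, 0, 1],
)

```text
t: 23.9
tcp_pos: [0.5245, 0.2462, 0.2631]
ee_rot: [3.074, 0.65, 0.003]
contact_force: [-0.1, -0.2, 0.1]
width: 0.0853
gripper_force: 0.0
```

Emit:
arm_command(
  steps=[-36, 33, 0, 0, 1, -36, 33, 0, 0, 1, -36, 33, 0, 0, 1, 0, 0, 0, 0, 1],
)

```text
t: 24.4
tcp_pos: [0.4652, 0.1107, 0.2624]
ee_rot: [3.074, 0.643, 0.0]
contact_force: [0.6, -0.1, -0.1]
width: 0.0852
gripper_force: 0.0
```

Run:
```python
from h import *
to((.519,-.272,.15))
im=snap('top','t7'); s=snap('side','s7')
a=np.zeros((480,800,3),np.uint8)
a[:, :480]=cv2.resize(im[140:220,110:190],(480,480),interpolation=cv2.INTER_CUBIC)
a[:320,480:]=cv2.resize(im[185:230,320:365],(320,320),interpolation=cv2.INTER_CUBIC)
cv2.imwrite('pics/c7.png',a)
```

```text
t 24.4 tcp [0.4652 0.1107 0.2624] yaw of y -66.4 w 0.0852 F [ 0.6 -0.1 -0.1] grip 0.0
shift mm [-104.1  372.1  112.7]
```

View pics/c7.png

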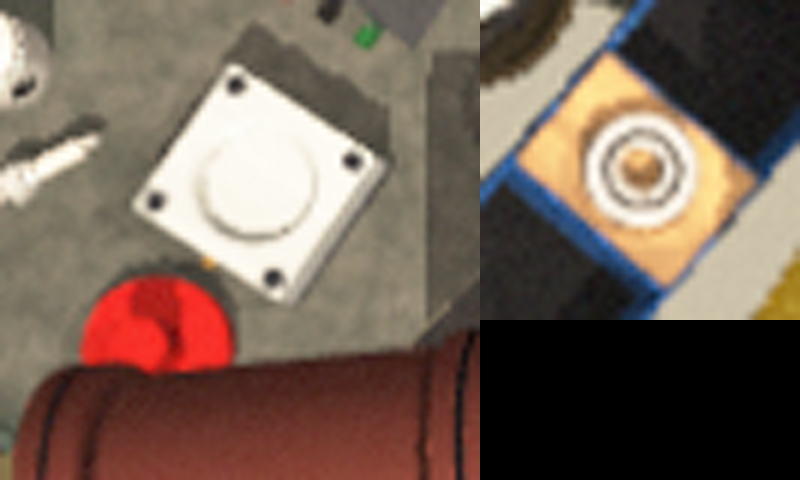

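The crop shows the open block with screw holes at (236,86), (352,160), (156,202) and (273,277). The cover lies on the bench at (158,330), and the bearing ring is centred at (639,170) on its seat.

Run:
```python
from h import *
im=cv2.imread('pics/t7.png')
p=np.array([(236,86),(352,160),(156,202),(273,277)])/6+[109.6,139.6]
w=onz('top',p,.03); print('block',w.mean(0)); d=w[1]-w[3]; print(np.degrees(np.arctan2(d[1],d[0])))
# refine holes
g=cv2.cvtColor(im,cv2.COLOR_BGR2GRAY).astype(float); q=[]
for u in p:
    x,y=np.rint(u).astype(int); k=g[y-3:y+4,x-3:x+4]; m=np.clip(150-k,0,None); Y,X=np.mgrid[-3:4,-3:4]; q.append([x+(m*X).sum()/m.sum(),y+(m*Y).sum()/m.sum()])
print(onz('top',q,.03).mean(0))
# bearing: grey bright (low saturation)
c=blob(im,(0,0,110),(180,60,255),(330,197,354,221)); print(cv2.minEnclosingCircle(c),cv2.fitEllipse(c)); print('bearing',onz('top',cv2.fitEllipse(c)[0],.054),onz('top',(341.9,208.5),.054))
s=cv2.imread('pics/s7.png'); c2=blob(s,(0,0,110),(180,60,255),(280,235,314,260)); e=cv2.boundingRect(c2);print(e,cv2.fitEllipse(c2), tri((296.6,245.6),(341.9,208.5)))
```

```text
block [0.65457398 0.30455946 0.03      ]
-34.273989789918296
[0.65616016 0.30440409 0.03      ]
((342.1434020996094, 208.3372039794922), 7.884605884552002) ((342.1457214355469, 208.44082641601562), (14.81994342803955, 15.090940475463867), 147.01858520507812)
bearing [[ 0.51818437 -0.27124166  0.054     ]] [[ 0.51802654 -0.2704983   0.054     ]]Traceback (most recent call last):
  File "<stdin>", line 12, in <module>
cv2.error: OpenCV(4.12.0) /io/opencv/modules/imgproc/src/shapedescr.cpp:361: error: (-201:Incorrect size of input array) There should be at least 5 points to fit the ellipse in function 'fitEllipseNoDirect'
```

Emit:
arm_command(
  steps=[-6, 20, 0, 0, 1, -11, 40, 0, 0, 1, -14, 50, 0, 0, 1, -14, 50, 0, 0, 1, -14, 50, 0, 0, 1, -14, 50, 0, 0, 1, -14, 50, 0, 0, 1, -11, 40, 0, 0, 1, -6, 21, 0, 0, 0.8, 0, 0, 0, 0, 0.8],
)

```text
t: 25.75
tcp_pos: [0.5213, -0.2687, 0.2617]
ee_rot: [-3.073, -0.647, 0.001]
contact_force: [0.1, 0.3, 0.3]
width: 0.0681
gripper_force: 0.0
```

Emit:
arm_command(
  steps=[0, 0, 50, 0, 0.8, 0, 0, 50, 0, 0.8, 0, 0, 40, 0, 0.8, 0, 0, 20, 0, 0.8, 0, 0, 0, 0, 0.8],
)

```text
t: 26.38
tcp_pos: [0.5204, -0.2669, 0.1013]
ee_rot: [-3.071, -0.65, 0.003]
contact_force: [0.3, 0.1, 0.5]
width: 0.0683
gripper_force: 0.0
```

Run:
```python
from h import *
to((.5182,-.271,.0465))
```

```text
t 26.38 tcp [ 0.5204 -0.2669  0.1013] yaw of y -66.1 w 0.0683 F [0.3 0.1 0.5] grip 0.0
shift mm [-3.6  2.9 54.8]
```

Emit:
arm_command(
  steps=[-3, 3, 20, 0, 0.8, 0, 0, 18, 0, 0.8, 0, 0, 10, 0, 0.8, 0, 0, 3, 0, 0.8, 0, 0, 0, 0, 0.8],
)

```text
t: 27.0
tcp_pos: [0.5193, -0.2725, 0.0513]
ee_rot: [-3.074, -0.648, 0.0]
contact_force: [0.9, 0.2, 0.7]
width: 0.0682
gripper_force: 0.0
```

Run:
```python
from h import *
to((.5182,-.271,.0465))
im=snap('side','s8'); crop(im,240,170,360,290,'s8c',4)
```

```text
t 27.0 tcp [ 0.5193 -0.2725  0.0513] yaw of y -66.2 w 0.0682 F [0.9 0.2 0.7] grip 0.0
shift mm [-0.4 -1.9  4.8]
```

View pics/s8c.png

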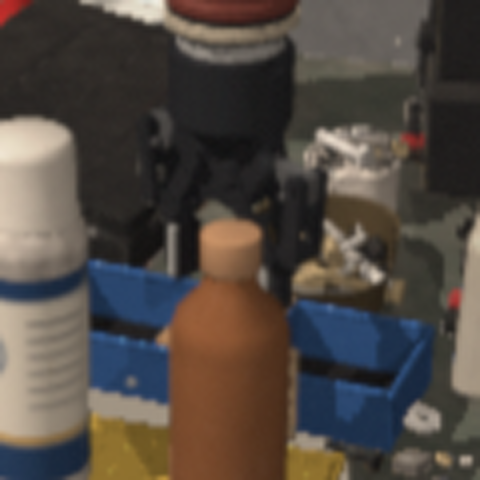

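The bottle hides the bearing in this view. The finger tips are at about (175,275) and (280,300), straddling it evenly, so I'll go down the last bit and grip.

Emit:
arm_command(
  steps=[0, -1.5, 2.5, 0, 0.8, 0, 0, 2, 0, 0.8, 0, 0, 0, 0, 0.4, 0, 0, 0, 0, 0.4, 0, 0, 0, 0, 0.4, 0, 0, 0, 0, 0.4, 0, 0, 0, 0, 0.4],
)

```text
t: 27.92
tcp_pos: [0.519, -0.2713, 0.0475]
ee_rot: [3.073, 0.648, 0.001]
contact_force: [-2.2, 1.2, 5.5]
width: 0.0435
gripper_force: 60.4
```

Emit:
arm_command(
  steps=[0, 0, -5, 0, 0.4, 0, 0, -15, 0, 0.4, 0, 0, -30, 0, 0.4, 0, 0, 0, 0, 0.4],
)

```text
t: 28.42
tcp_pos: [0.5208, -0.2725, 0.1002]
ee_rot: [3.069, 0.648, 0.007]
contact_force: [0.5, -0.3, -0.6]
width: 0.0434
gripper_force: 61.1
```

Run:
```python
from h import *
to((.655,.3045,.12)); s=snap('top','t9')
```

```text
t 28.43 tcp [ 0.5208 -0.2725  0.1002] yaw of y -66.2 w 0.0434 F [ 0.5 -0.3 -0.6] grip 61.1
shift mm [ 355.9 -473.5  -21.2]
```

Emit:
arm_command(
  steps=[0, 0, -50, 0, 0.4, 10, -14, -50, 0, 0.4, 24, -32, -10, 0, 0.4, 30, -40, 0, 0, 0.4, 32, -43, 0, 0, 0.4, 32, -43, 0, 0, 0.4, 32, -43, 0, 0, 0.4, 32, -43, 0, 0, 0.4, 32, -43, 0, 0, 0.4, 32, -43, 0, 0, 0.4],
)

```text
t: 29.72
tcp_pos: [0.6134, 0.1487, 0.2052]
ee_rot: [-3.074, -0.648, 0.003]
contact_force: [0.2, -0.3, -0.6]
width: 0.0437
gripper_force: 61.5
```

Emit:
arm_command(
  steps=[32, -43, 0, 0, 0.4, 30, -40, 0, 0, 0.4, 23, -29, 0, 0, 0.4, 10, -14, 0, 0, 0.4, 0, 0, 0, 0, 0.4, 0, 0, 40, 0, 0.4, 0, 0, 40, 0, 0.4, 0, 0, 20, 0, 0.4, 0, 0, 0, 0, 0.4],
)

```text
t: 30.85
tcp_pos: [0.6488, 0.2991, 0.1048]
ee_rot: [3.074, 0.647, -0.006]
contact_force: [0.9, 0.8, -1.3]
width: 0.0436
gripper_force: 61.5
```

Run:
```python
from h import *
to((.655,.3045,.055)); im=snap('side','s10'); t=snap('top','t10')
a=np.zeros((400,800,3),np.uint8)
a[:, :400]=cv2.resize(t[140:220,110:190],(400,400),interpolation=cv2.INTER_CUBIC)
a[:,400:]=cv2.resize(im[105:195,225:315],(400,400),interpolation=cv2.INTER_CUBIC)
cv2.imwrite('pics/c10.png',a)
```

```text
t 30.85 tcp [0.6488 0.2991 0.1048] yaw of y -66.2 w 0.0436 F [ 0.9  0.8 -1.3] grip 61.5
shift mm [ 8.1 -2.5 49.8]
```

View pics/c10.png

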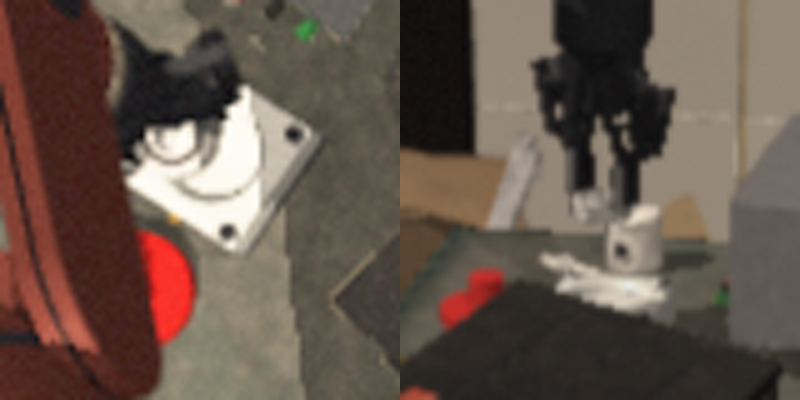

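The crop shows the bearing held between the tips at (590,205) in the side part, above the block at (610,290). I'll correct the position and lower it.

Emit:
arm_command(
  steps=[6, -2, 20, 0, 0.4, 0, 0, 15, 0, 0.4, 0, 0, 5, 0, 0.4, 0, 0, 0, 0, 0.4],
)

```text
t: 31.45
tcp_pos: [0.6539, 0.3047, 0.0656]
ee_rot: [3.074, 0.649, -0.003]
contact_force: [0.9, -0.5, -1.2]
width: 0.0439
gripper_force: 61.5
```

Run:
```python
from h import *
to((.655,.3045,.0305))
```

```text
t 31.45 tcp [0.6539 0.3047 0.0656] yaw of y -66.2 w 0.0439 F [ 0.9 -0.5 -1.2] grip 61.5
shift mm [ 1.   0.7 35.1]
```

Emit:
arm_command(
  steps=[1, 0, 15, 0, 0.4, 0, 0, 10, 0, 0.4, 0, 0, 3, 0, 0.4, 0, 0, 0, 0, 0.4],
)

```text
t: 31.95
tcp_pos: [0.6553, 0.3052, 0.0383]
ee_rot: [3.074, 0.648, -0.001]
contact_force: [0.4, -0.7, -1.3]
width: 0.0436
gripper_force: 61.5
```

Emit:
arm_command(
  steps=[0, 0, 2, 0, 0.4, 0, 0, 0, 0, 0.4],
)

```text
t: 32.2
tcp_pos: [0.6557, 0.3053, 0.0371]
ee_rot: [-3.074, -0.648, -0.001]
contact_force: [0.2, 0.1, -1.3]
width: 0.0441
gripper_force: 61.5
```

Emit:
arm_command(
  steps=[0, 0, 2, 0, 0.4, 0, 0, 0, 0, 0.4],
)

```text
t: 32.45
tcp_pos: [0.6554, 0.3053, 0.0346]
ee_rot: [3.074, 0.648, -0.0]
contact_force: [-0.0, -0.0, -2.0]
width: 0.0437
gripper_force: 61.5
```

Emit:
arm_command(
  steps=[0, 0, 2, 0, 0.4, 0, 0, 0, 0, 0.4],
)

```text
t: 32.7
tcp_pos: [0.6554, 0.3052, 0.0325]
ee_rot: [3.074, 0.648, -0.001]
contact_force: [0.2, -0.1, -0.6]
width: 0.0436
gripper_force: 61.5
```

Emit:
arm_command(
  steps=[0, 0, 1.5, 0, 0.4, 0, 0, 0, 0, 0.4],
)

```text
t: 32.95
tcp_pos: [0.6554, 0.3053, 0.0311]
ee_rot: [3.074, 0.649, -0.001]
contact_force: [-0.2, 0.1, -2.3]
width: 0.0432
gripper_force: 61.5
```

Emit:
arm_command(
  steps=[0, 0, 1, 0, 0.4, 0, 0, 0, 0, 0.4],
)

```text
t: 33.2
tcp_pos: [0.6556, 0.3053, 0.0306]
ee_rot: [-3.074, -0.648, -0.0]
contact_force: [-1.8, -1.0, 0.8]
width: 0.0432
gripper_force: 61.9
```

Emit:
arm_command(
  steps=[0, 0, 0, 0, 0.5, 0, 0, 0, 0, 0.8, 0, 0, 0, 0, 0.8, 0, 0, -30, 0, 1, 0, 0, -50, 0, 1, 0, 0, -60, 0, 1, 0, 0, -50, 0, 1, -30, 30, 0, 0, 1, -36, 33, 0, 0, 1, -36, 33, 0, 0, 1],
)

```text
t: 34.45
tcp_pos: [0.6004, 0.1752, 0.2205]
ee_rot: [3.074, 0.649, 0.001]
contact_force: [0.2, -0.9, 1.1]
width: 0.0853
gripper_force: 0.0
```

Emit:
arm_command(
  steps=[-36, 33, 0, 0, 1, -36, 33, 0, 0, 1, -25, 20, 0, 0, 1, 0, 0, 0, 0, 1],
)

```text
t: 34.95
tcp_pos: [0.5465, 0.0567, 0.2206]
ee_rot: [3.075, 0.644, 0.001]
contact_force: [-0.4, -0.2, 0.4]
width: 0.0858
gripper_force: 0.0
```

Run:
```python
from h import *
to((.572,.3605,.15)); im=snap('side','s11'); t=snap('top','t11')
a=np.zeros((400,800,3),np.uint8)
a[:, :400]=cv2.resize(t[140:220,110:190],(400,400),interpolation=cv2.INTER_CUBIC)
a[:,400:]=cv2.resize(im[145:195,245:295],(400,400),interpolation=cv2.INTER_CUBIC)
cv2.imwrite('pics/c11.png',a)
c=blob(t,(0,150,120),(8,255,255),(115,170,160,215)); w=onz('top',c.reshape(-1,2),.013); print('cover',cv2.boundingRect(c),cv2.minEnclosingCircle((w[:,:2]*1e3).astype(np.float32)))
```

```text
t 34.95 tcp [0.5465 0.0567 0.2206] yaw of y -66.3 w 0.0858 F [-0.4 -0.2  0.4] grip 0.0
shift mm [ 145.2 -268.    70.6]
cover (123, 186, 26, 25) ((571.40673828125, 359.9634704589844), 39.07246780395508)
```

View pics/c11.png

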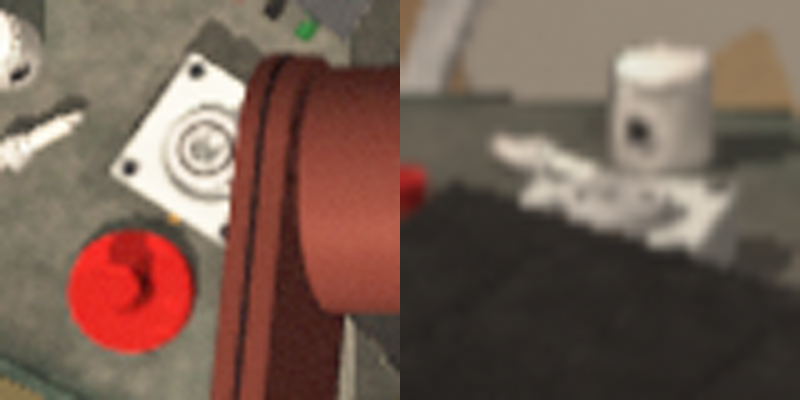

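The crop shows the bearing lying flat in the bore at (206,150) and the cover free at (132,290). That was my last allowed picture, so from here I work from numbers. Next is the cover.

Emit:
arm_command(
  steps=[12, -22, 0, 0, 1, 22, -41, 0, 0, 1, 25, -46, 0, 0, 1, 25, -46, 0, 0, 1, 25, -46, 0, 0, 1, 22, -41, 0, 0, 1, 12, -22, 0, 0, 0.8, 0, 0, 40, 0, 0.8, 0, 0, 50, 0, 0.8, 0, 0, 20, 0, 0.8],
)

```text
t: 36.3
tcp_pos: [0.5686, 0.3582, 0.106]
ee_rot: [3.072, 0.651, -0.009]
contact_force: [-0.4, 0.2, -0.0]
width: 0.0681
gripper_force: 0.0
```

Emit:
arm_command(
  steps=[0, 0, 10, 0, 0.8, 0, 0, 0, 0, 0.8, 0, 0, 0, 0, 0.8],
)

```text
t: 36.67
tcp_pos: [0.5726, 0.3583, 0.1026]
ee_rot: [-3.073, -0.648, -0.005]
contact_force: [-0.9, 0.2, 1.1]
width: 0.0681
gripper_force: 0.0
```

Run:
```python
from h import *
to((.5717,.3598,.022))
print(onz('top',(150.9,169.6),.037))
```

```text
t 36.67 tcp [0.5726 0.3583 0.1026] yaw of y -66.2 w 0.0681 F [-0.9  0.2  1.1] grip 0.0
shift mm [-0.5 -1.7 80.6]
[[0.65399448 0.30565237 0.037     ]]
```

Emit:
arm_command(
  steps=[-0.5, -1.5, 30, 0, 0.8, 0, 0, 30, 0, 0.8, 0, 0, 15, 0, 0.8, 0, 0, 4.5, 0, 0.8, 0, 0, 0, 0, 0.8, 0, 0, 0, 0, 0.8],
)

```text
t: 37.42
tcp_pos: [0.5712, 0.3593, 0.0224]
ee_rot: [-3.073, -0.648, -0.004]
contact_force: [0.0, 0.2, 1.0]
width: 0.0683
gripper_force: 0.0
```

Emit:
arm_command(
  steps=[0, 0, 0, 0, 0.2, 0, 0, 0, 0, 0.2, 0, 0, 0, 0, 0.2, 0, 0, 0, 0, 0.2, 0, 0, 0, 0, 0.2, 0, 0, 0, 0, 0.2],
)

```text
t: 38.17
tcp_pos: [0.5706, 0.3591, 0.0215]
ee_rot: [-3.074, -0.648, -0.002]
contact_force: [-1.3, 1.2, 5.6]
width: 0.0247
gripper_force: 59.2
```

Emit:
arm_command(
  steps=[0, 0, -10, 0, 0.2, 0, 0, -30, 0, 0.2, 0, 0, -25, 0, 0.2, 10, 15, 0, 0, 0.2, 17, 27, 0, 0, 0.2, 17, 27, 0, 0, 0.2, 11, 15, 0, 0, 0.2, 0, 0, 10, 0, 0.2, 0, 0, 0, 0, 0.2, 0, 0, 0, 0, 0.2],
)

```text
t: 39.42
tcp_pos: [0.6532, 0.305, 0.0751]
ee_rot: [-3.073, -0.65, 0.002]
contact_force: [-1.2, 0.9, 0.1]
width: 0.0254
gripper_force: 59.1
```

Run:
```python
from h import *
to((.655,.3047,.0515))
t=snap('top','t12'); c=blob(t,(0,150,120),(8,255,255),(115,130,190,215)); print(cv2.boundingRect(c),cv2.contourArea(c))
```

```text
t 39.42 tcp [0.6532 0.305  0.0751] yaw of y -66.1 w 0.0254 F [-1.2  0.9  0.1] grip 59.1
shift mm [ 1.6  1.  23.6]
(137, 162, 24, 19) 226.5
```

Emit:
arm_command(
  steps=[1, 1, 10, 0, 0.2, 0, 0, 8, 0, 0.2, 0, 0, 2, 0, 0.2, 0, 0, 0, 0, 0.2],
)

```text
t: 39.98
tcp_pos: [0.6554, 0.3036, 0.0553]
ee_rot: [3.074, 0.648, -0.001]
contact_force: [0.2, -0.4, -0.6]
width: 0.0249
gripper_force: 59.1
```

Emit:
arm_command(
  steps=[0, 0, 2, 0, 0.2, 0, 0, 0, 0, 0.2],
)

```text
t: 40.22
tcp_pos: [0.6557, 0.3037, 0.0538]
ee_rot: [-3.074, -0.648, -0.0]
contact_force: [-0.2, -0.5, -0.4]
width: 0.0249
gripper_force: 59.1
```

Emit:
arm_command(
  steps=[0, 0, 1.5, 0, 0.2, 0, 0, 0, 0, 0.2],
)

```text
t: 40.48
tcp_pos: [0.6556, 0.3037, 0.0522]
ee_rot: [3.074, 0.648, -0.0]
contact_force: [-1.4, 0.1, -0.8]
width: 0.0249
gripper_force: 59.1
```

Emit:
arm_command(
  steps=[0, 0, 1.5, 0, 0.2, 0, 0, 0, 0, 0.2],
)

```text
t: 40.72
tcp_pos: [0.6559, 0.3038, 0.0516]
ee_rot: [3.074, 0.648, 0.001]
contact_force: [-1.5, -1.7, 3.9]
width: 0.0247
gripper_force: 59.5
```

Emit:
arm_command(
  steps=[0, 0, 1, 0, 0.2, 0, 0, 0, 0, 0.2],
)

```text
t: 40.98
tcp_pos: [0.6559, 0.3038, 0.0515]
ee_rot: [3.074, 0.649, 0.001]
contact_force: [-4.0, -1.4, 8.7]
width: 0.0252
gripper_force: 59.8
```

Emit:
arm_command(
  steps=[0, 0, -0.5, 0, 0.5, 0, 0, 0, 0, 0.8, 0, 0, 0, 0, 0.8, 0, 0, -25, 0, 1, 0, 0, -50, 0, 1, 0, 0, -60, 0, 1, 0, 0, -60, 0, 1, -15, 19, -50, 0, 1, -25, 31, 0, 0, 1, -31, 39, 0, 0, 1],
)

```text
t: 42.22
tcp_pos: [0.6267, 0.1932, 0.2962]
ee_rot: [3.073, 0.651, 0.003]
contact_force: [-0.5, -0.8, -0.2]
width: 0.0853
gripper_force: 0.0
```

Emit:
arm_command(
  steps=[-31, 39, 0, 0, 1, -31, 39, 0, 0, 1, -31, 39, 0, 0, 1, -31, 39, 0, 0, 1, -31, 39, 0, 0, 1, -31, 39, 0, 0, 1, -31, 39, 0, 0, 1, 0, 0, 0, 0, 1],
)

```text
t: 43.22
tcp_pos: [0.5375, -0.1469, 0.2951]
ee_rot: [3.075, 0.641, -0.001]
contact_force: [-0.0, 0.8, 0.3]
width: 0.0853
gripper_force: 0.0
```

Run:
```python
from h import *
to((.467,-.4053,.29))
t=snap('top','t13'); c=blob(t,(0,150,120),(8,255,255),(130,150,175,190)); print(cv2.boundingRect(c)); w=onz('top',c.reshape(-1,2),.043); print('cover',cv2.minEnclosingCircle((w[:,:2]*1e3).astype(np.float32)))
s=snap('side','s13'); c=blob(s,(0,150,80),(8,255,255),(250,150,300,185)); print('cover side',cv2.boundingRect(c),'start (261,160,21,15)')
# caps: bottle cap & can cap
for f in('t6','t13'):
    im=cv2.imread(f'pics/{f}.png'); print(f,np.abs(im[215:275,365:410].astype(int)-cv2.imread('pics/t6.png')[215:275,365:410]).mean())
```

```text
t 43.23 tcp [ 0.5375 -0.1469  0.2951] yaw of y -66.4 w 0.0853 F [-0.   0.8  0.3] grip 0.0
shift mm [-167.9  208.7    5.4]
(138, 156, 25, 25)
cover ((656.1001586914062, 306.5313720703125), 38.94351577758789)
cover side (262, 160, 21, 15) start (261,160,21,15)
t6 0.0
t13 3.3549382716049383
```

Emit:
arm_command(
  steps=[-17, 21, 0, 0, 1, -28, 35, 0, 0, 1, -34, 42, 0, 0, 1, -34, 42, 0, 0, 1, -33, 41, 0, 0, 1, -22, 28, 0, 0, 1, 0, 0, 0, 0, 1, 0, 0, 50, 0, 1, 0, 0, 50, 0, 1, 0, 0, 20, 0, 1],
)

```text
t: 44.58
tcp_pos: [0.4689, -0.3994, 0.1717]
ee_rot: [-3.068, -0.651, 0.004]
contact_force: [-0.3, 0.1, -0.1]
width: 0.0855
gripper_force: 0.0
```

Run:
```python
from h import *
to((.467,-.4055,.094))
```

```text
t 44.58 tcp [ 0.4689 -0.3994  0.1717] yaw of y -66.0 w 0.0855 F [-0.3  0.1 -0.1] grip 0.0
shift mm [-4.1  5.3 77.6]
```

Emit:
arm_command(
  steps=[-2, 4, 0, 0, 1, 0, 0, 0, 0, 1, 0, 0, 0, 0, 1],
)

```text
t: 44.95
tcp_pos: [0.47, -0.4083, 0.1779]
ee_rot: [3.071, 0.648, 0.003]
contact_force: [-0.2, -0.2, 0.2]
width: 0.0854
gripper_force: 0.0
```

Run:
```python
from h import *
to((.467,-.4055,.094))
```

```text
t 44.95 tcp [ 0.47   -0.4083  0.1779] yaw of y -66.2 w 0.0854 F [-0.2 -0.2  0.2] grip 0.0
shift mm [-1.7 -4.2 83.9]
```

Emit:
arm_command(
  steps=[-1.5, -4, 25, 0, 1, 0, 0, 25, 0, 1, 0, 0, 20, 0, 1, 0, 0, 8, 0, 1, 0, 0, 4, 0, 1, 0, 0, 0, 0, 1, 0, 0, 0, 0, 1],
)

```text
t: 45.82
tcp_pos: [0.4664, -0.4047, 0.0942]
ee_rot: [3.073, 0.648, 0.001]
contact_force: [-0.2, -0.8, -1.3]
width: 0.0854
gripper_force: 0.0
```

Emit:
arm_command(
  steps=[0, 0, 0, 0, 0.5, 0, 0, 0, 0, 0.5, 0, 0, 0, 0, 0.5, 0, 0, 0, 0, 0.5, 0, 0, 0, 0, 0.5, 0, 0, -5, 0, 0.5, 0, 0, -15, 0, 0.5, 0, 0, -30, 0, 0.5, 0, 0, -25, 0, 0.5, 0, 0, 0, 0, 0.5],
)

```text
t: 47.08
tcp_pos: [0.4672, -0.4055, 0.1714]
ee_rot: [3.069, 0.648, 0.004]
contact_force: [-0.3, 0.8, -2.3]
width: 0.064
gripper_force: 66.8
```

Run:
```python
from h import *
to((.5725,-.321,.1)); s=snap('side','s14')
b=blob(s,(5,100,40),(18,255,200),(250,120,400,330)); print(cv2.boundingRect(b))
```

```text
t 47.08 tcp [ 0.4672 -0.4055  0.1714] yaw of y -66.2 w 0.064 F [-0.3  0.8 -2.3] grip 66.8
shift mm [130.3 -35.1  71.4]
(279, 195, 41, 78)
```

Emit:
arm_command(
  steps=[11, -3, 0, 0, 0.5, 24, -7, 0, 0, 0.5, 30, -8, 0, 0, 0.5, 30, -8, 0, 0, 0.5, 24, -6, 0, 0, 0.5, 11, -3, 0, 0, 0.5, 0, 0, 0, 0, 0.5, 0, 0, 15, 0, 0.5, 0, 0, 0, 0, 0.5, 0, 0, 0, 0, 0.5],
)

```text
t: 48.38
tcp_pos: [0.5701, -0.3201, 0.1528]
ee_rot: [-3.074, -0.647, 0.001]
contact_force: [-0.0, -0.4, -2.4]
width: 0.0639
gripper_force: 66.7
```

Run:
```python
from h import *
to((.5725,-.321,.0945))
```

```text
t 48.38 tcp [ 0.5701 -0.3201  0.1528] yaw of y -66.2 w 0.0639 F [-0.  -0.4 -2.4] grip 66.7
shift mm [ 1.9  1.8 58.3]
```

Emit:
arm_command(
  steps=[1.5, 1.5, 15, 0, 0.5, 0, 0, 15, 0, 0.5, 0, 0, 12, 0, 0.5, 0, 0, 8, 0, 0.5, 0, 0, 4, 0, 0.5, 0, 0, 0, 0, 0.5],
)

```text
t: 49.12
tcp_pos: [0.5727, -0.3204, 0.0991]
ee_rot: [-3.074, -0.649, 0.0]
contact_force: [0.6, 0.0, -2.1]
width: 0.0637
gripper_force: 66.7
```

Emit:
arm_command(
  steps=[0, 0, 2, 0, 0.5, 0, 0, 0, 0, 0.5],
)

```text
t: 49.38
tcp_pos: [0.5729, -0.3205, 0.0976]
ee_rot: [3.074, 0.648, 0.001]
contact_force: [-0.0, -0.3, -2.4]
width: 0.0644
gripper_force: 66.7
```

Emit:
arm_command(
  steps=[0, 0, 2, 0, 0.5, 0, 0, 0, 0, 0.5],
)

```text
t: 49.62
tcp_pos: [0.573, -0.3207, 0.0957]
ee_rot: [3.073, 0.648, 0.001]
contact_force: [-0.0, 0.3, -0.2]
width: 0.0641
gripper_force: 66.9
```

Emit:
arm_command(
  steps=[0, 0, 1, 0, 0.5, 0, 0, 0, 0, 0.6, 0, 0, 0, 0, 1, 0, 0, 0, 0, 1, 0, 0, 0, 0, 1, 0, 0, -10, 0, 1, 0, 0, -30, 0, 1, 0, 0, -60, 0, 1, 0, 0, -60, 0, 1, 0, 0, -45, 0, 1],
)

```text
t: 50.88
tcp_pos: [0.5732, -0.3208, 0.3038]
ee_rot: [3.071, 0.648, 0.004]
contact_force: [-0.1, -0.5, -0.2]
width: 0.0851
gripper_force: 0.0
```

Emit:
arm_command(
  steps=[-15, -5, 0, 0, 1, -30, -11, 0, 0, 1, -38, -13, 0, 0, 1, -38, -13, 0, 0, 1, -33, -12, 0, 0, 1, -22, -8, 0, 0, 1, -12, -4, 0, 0, 1, 0, 0, 40, 0, 1, 0, 0, 0, 0, 1, 0, 0, 0, 0, 1],
)

```text
t: 52.12
tcp_pos: [0.3744, -0.3361, 0.26]
ee_rot: [3.074, 0.649, 0.0]
contact_force: [0.4, -1.1, -0.5]
width: 0.0853
gripper_force: 0.0
```

Run:
```python
from h import *
to((.3742,-.3366,.1365)); s=snap('side','s15'); t=snap('top','t15')
b=blob(s,(5,100,40),(18,255,200),(270,120,400,290)); print(cv2.boundingRect(b),'start (299,203,42,64)')
for f in('top0','t15'):
    im=cv2.imread(f'pics/{f}.png'); b=blob(im,(3,110,50),(14,255,200),(335,165,385,210)); print(f,cv2.boundingRect(b),cv2.contourArea(b))
```

```text
t 52.12 tcp [ 0.3744 -0.3361  0.26  ] yaw of y -66.2 w 0.0853 F [ 0.4 -1.1 -0.5] grip 0.0
shift mm [ -0.4   0.4 123.5]
(279, 204, 62, 63) start (299,203,42,64)
top0 (344, 177, 30, 26) 525.5
t15 (344, 177, 30, 25) 528.5
```

Emit:
arm_command(
  steps=[0, 0, 40, 0, 1, 0, 0, 40, 0, 1, 0, 0, 25, 0, 1, 0, 0, 12, 0, 1, 0, 0, 5, 0, 1, 0, 0, 0, 0, 1],
)

```text
t: 52.98
tcp_pos: [0.3746, -0.3366, 0.1382]
ee_rot: [3.073, 0.648, 0.001]
contact_force: [-0.5, 0.5, -0.3]
width: 0.0854
gripper_force: 0.0
```

Emit:
arm_command(
  steps=[0, 0, 0, 0, 0.5, 0, 0, 0, 0, 0.5, 0, 0, 0, 0, 0.5, 0, 0, 0, 0, 0.5, 0, 0, 0, 0, 0.5, 0, 0, -5, 0, 0.5, 0, 0, -15, 0, 0.5, 0, 0, -30, 0, 0.5, 0, 0, -25, 0, 0.5, 0, 0, 0, 0, 0.5],
)

```text
t: 54.22
tcp_pos: [0.375, -0.3371, 0.2149]
ee_rot: [3.07, 0.648, 0.003]
contact_force: [-0.5, -0.3, -3.5]
width: 0.064
gripper_force: 67.3
```

Run:
```python
from h import *
to((.4648,-.2242,.1375))
```

```text
t 54.23 tcp [ 0.375  -0.3371  0.2149] yaw of y -66.2 w 0.064 F [-0.5 -0.3 -3.5] grip 67.3
shift mm [127.6 -67.4  77.3]
```

Emit:
arm_command(
  steps=[11, -6, 0, 0, 0.5, 24, -13, 0, 0, 0.5, 29, -15, 0, 0, 0.5, 29, -15, 0, 0, 0.5, 23, -12, 0, 0, 0.5, 11, -6, 0, 0, 0.5, 0, 0, 0, 0, 0.5, 0, 0, 15, 0, 0.5, 0, 0, 0, 0, 0.5, 0, 0, 0, 0, 0.5],
)

```text
t: 55.48
tcp_pos: [0.4627, -0.2238, 0.1969]
ee_rot: [-3.074, -0.647, 0.001]
contact_force: [1.2, -1.0, -3.6]
width: 0.0639
gripper_force: 67.2
```

Run:
```python
from h import *
to((.4648,-.2242,.1385))
```

```text
t 55.48 tcp [ 0.4627 -0.2238  0.1969] yaw of y -66.2 w 0.0639 F [ 1.2 -1.  -3.6] grip 67.2
shift mm [ 1.9  1.2 58.4]
```

Emit:
arm_command(
  steps=[1.5, 1, 15, 0, 0.5, 0, 0, 15, 0, 0.5, 0, 0, 12, 0, 0.5, 0, 0, 8, 0, 0.5, 0, 0, 3, 0, 0.5, 0, 0, 0, 0, 0.5],
)

```text
t: 56.22
tcp_pos: [0.4651, -0.2238, 0.1443]
ee_rot: [3.074, 0.648, 0.0]
contact_force: [0.3, -0.2, -4.4]
width: 0.0643
gripper_force: 67.3
```

Emit:
arm_command(
  steps=[0, 0, 2, 0, 0.5, 0, 0, 0, 0, 0.5],
)

```text
t: 56.48
tcp_pos: [0.4651, -0.2238, 0.1425]
ee_rot: [3.074, 0.648, 0.0]
contact_force: [-0.8, 0.8, -3.4]
width: 0.0643
gripper_force: 67.3
```

Emit:
arm_command(
  steps=[0, 0, 2, 0, 0.5, 0, 0, 0, 0, 0.5],
)

```text
t: 56.72
tcp_pos: [0.465, -0.2238, 0.1403]
ee_rot: [3.074, 0.648, -0.0]
contact_force: [-0.1, 0.6, -4.3]
width: 0.0641
gripper_force: 67.4
```

Emit:
arm_command(
  steps=[0, 0, 1.5, 0, 0.5, 0, 0, 0, 0, 0.5],
)

```text
t: 56.98
tcp_pos: [0.4655, -0.2238, 0.1401]
ee_rot: [3.074, 0.648, 0.002]
contact_force: [-1.7, 0.2, 4.9]
width: 0.0637
gripper_force: 68.2
```

Emit:
arm_command(
  steps=[0, 0, 1, 0, 0.5, 0, 0, 0, 0, 0.5],
)

```text
t: 57.22
tcp_pos: [0.4657, -0.2238, 0.1401]
ee_rot: [3.073, 0.649, 0.002]
contact_force: [-3.3, 2.9, 10.3]
width: 0.0637
gripper_force: 69.1
```

Emit:
arm_command(
  steps=[0, 0, -1, 0, 0.6, 0, 0, 0, 0, 1, 0, 0, 0, 0, 1, 0, 0, 0, 0, 1, 0, 0, -10, 0, 1, 0, 0, -30, 0, 1, 0, 0, -60, 0, 1, 0, 0, -50, 0, 1, 0, 0, -20, 0, 1, 0, 0, 0, 0, 1],
)

```text
t: 58.48
tcp_pos: [0.4656, -0.2242, 0.3104]
ee_rot: [3.072, 0.648, 0.004]
contact_force: [-0.2, 0.9, -0.3]
width: 0.0856
gripper_force: 0.0
```

Emit:
arm_command(
  steps=[-20, 30, 0, 0, 1, -30, 45, 0, 0, 1, -30, 45, 0, 0, 1, -30, 45, 0, 0, 1, -20, 30, 0, 0, 1, 0, 0, 0, 0, 1, 0, 0, 0, 0, 1, 0, 0, 0, 0, 1],
)

```text
t: 59.48
tcp_pos: [0.4252, -0.4533, 0.3081]
ee_rot: [-3.072, -0.65, 0.0]
contact_force: [0.5, 0.4, 0.7]
width: 0.0855
gripper_force: 0.0
```

Run:
```python
from h import *
to((.4648,-.2242,.3)); s=snap('side','s20'); t=snap('top','t20')
for n,im,roi in(('top',t,(130,150,175,190)),('side',s,(250,150,300,185))):
    c=blob(im,(0,150,80),(8,255,255),roi); print('cover',n,cv2.boundingRect(c), cv2.boundingRect(blob(cv2.imread(f'pics/{n}0.png'),(0,150,80),(8,255,255),roi)))
def ph(a,b,r):
    x0,y0,x1,y1=r; g=lambda i:cv2.cvtColor(i[y0:y1,x0:x1],cv2.COLOR_BGR2GRAY).astype(np.float64)
    A,B=g(a),g(b); return np.round(cv2.phaseCorrelate(A,B,cv2.createHanningWindow(A.shape[::-1],cv2.CV_64F))[0],2),round(np.abs(A-B).mean(),1)
t0,s0=cv2.imread('pics/top0.png'),cv2.imread('pics/side0.png')
for n,r in(('can top',(310,205,352,247)),('bottle top',(338,165,386,211)),('cover',(130,148,175,193)),('tape',(170,215,206,249)),('gear',(184,140,214,170))): print(n,ph(t0,t,r))
for n,r in(('can side',(250,172,290,256)),('bottle side',(305,198,347,272))): print(n,ph(s0,s,r))
```

```text
t 59.48 tcp [ 0.4252 -0.4533  0.3081] yaw of y -66.1 w 0.0855 F [0.5 0.4 0.7] grip 0.0
shift mm [ 129.  -193.3    8.4]
cover top (138, 156, 25, 25) (139, 158, 25, 24)
cover side (262, 165, 21, 10) (261, 160, 21, 15)
can top (array([-0.01,  0.41]), np.float64(12.5))
bottle top (array([ 0.67, -0.52]), np.float64(12.5))
cover (array([ 0.6 , -0.02]), np.float64(4.2))
tape (array([-0.02, -0.14]), np.float64(16.3))
gear (array([0.22, 0.2 ]), np.float64(6.5))
can side (array([-0.25, -0.07]), np.float64(7.4))
bottle side (array([0.47, 0.56]), np.float64(7.2))
```

Run:
```python
from plant import bot
print(bot.sign_off())
```

```text
the job is handed in; nothing more can be done
None
```

The bearing is home in the bore with the cover back over it; the bottle and can are upright in their own pockets, the tape and gear showed no shift in the final pictures, and I handed the job in at about 60 s; the sign-off returned no verdict.

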